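# Seal-test a paste cup under the dead-weight beam, then unlatch the beam and hold it open

### The job

Test the seal of the cup in the dead-weight tester: pull the tester's lever all the way towards you, without slamming, so that the weighted beam comes down on the cup, let it bear there for about three seconds, then push the lever all the way back so that the beam is lifted off the cup again. Then draw the ball knob of the latch at the beam's nose outwards against its spring, raise the unlatched beam by the knob until its nose is a good 80 mm higher than it was, and finish while holding it up there, so that the cup, left sitting in its nest, can be taken out. Leave the other cups and the beaker where they are.

Things in the scene. Friction and masses are not known exactly. Their poses are not given: they have to be found in the camera images.
- tester: Fixed aluminium base plate, 130 x 296 x 14 mm, with a hinge bracket at its right end (-y), a white nest with a cup in the middle, an arrest block at its left (+y). Origin: on the table under the plate's axis, 122 mm from its right end. z up, +y along the beam from hinge to nose, -x the front, facing the robot (yaw -0.78 to -0.3 rad). All offsets below: in this frame, at the start.
- beam_pivot (a point): Point on the beam's hinge axis, at (0, -95, 108) mm from the tester's origin; the axis runs along the tester's x. The beam is a steel bar with a black two-disc dead weight (64 mm across, with a brass nut, top at z 152 mm) and below it a round rubber foot (60 mm); at its left end, 180 mm from the hinge, is a grey coupler 44 x 50 mm, top at z 116 mm, that sits over a steel ball stud (ball 26 mm).
- beam (a joint): Angle of the beam in rad: 0 at the start, resting on the ball stud, foot 5 mm above the cup; -0.055 with the foot on the cup; grows as the nose rises (0.50 lifts it 86 mm, stop at 1.1). With the latch home the beam lifts only 0.045 rad, its fork catching under the ball. It falls if let go. Lifting it at the nose takes 4 to 6 N.
- beam_nose (a point): Point in the coupler where it sits on the ball, at (0, 85, 98) mm from the tester's origin at the start; moves with the beam.
- foot (a point): Centre of the underside of the beam's rubber foot, at (0, -5, 65) mm from the tester's origin at the start.
- latch_knob (a point): Centre of the latch's black ball knob, 25 mm across, which stands on the upright front leg of the steel latch plate, free on all sides, 26 mm above the leg's top end: at (-60, 85, 140) mm from the tester's origin at the start. The latch is carried by the beam and moves with it, so the knob goes round the hinge axis, 180 mm out and 32 mm above it.
- latch (a joint): How far the latch is drawn out, in m, along the tester's -x (towards the robot): 0 home, the fork catching under the ball; clear of the ball from 0.018; stop at 0.022. A spring draws it home with 4 N at 0 and 8.4 N at the stop, so it must be kept drawn until the nose has risen 40 mm.
- lever_grip (a point): Grip point in the black barrel handle (19 mm across, 45 mm long, its rounded end 14 mm beyond this point) of the arrest lever at the left end of the plate, which stands clear of the coupler by 36 mm, 88 mm from the lever's axis; at (50, 155, 101) mm from the tester's origin at the start.
- lever_pivot (a point): Point on the axis of the arrest lever, at (0, 155, 28) mm from the tester's origin; the axis runs along the tester's y.
- arrest_lever (a joint): Angle of the arrest lever in rad: 0 arrested, leaning 0.6 rad from upright away from the robot (tester +x), at its stop; 1.2 released, leaning 0.6 rad towards the robot (-x), at its other stop. The lever stays where it is left and takes 1 to 3 N at the handle. By a cam it evenly lowers the ball stud by 15 mm from 0 to 1.2, setting the beam down on the cup, and raises it again on the way back.
- test_cup: The sealed cup of brown paste in the nest under the beam, 104 mm across, 46 mm high, loose; origin at the centre of its underside.
- nest (a point): Centre of the nest's floor, on top of the base plate at (0, -5, 14) mm from the tester's origin; nest segments stand 10 mm high.
- next_cup_a: A like cup waiting on the table in front of the tester's right end (bystander), loose; origin at the centre of its underside.
- next_cup_b: Another like cup waiting on the table in front of the tester's middle (bystander), loose; origin at the centre of its underside.
- beaker: Empty steel beaker, 70 mm across, 69 mm high, standing in front of the tester's left end (bystander), loose; origin at the centre of its underside.

How it is judged:
On the way, in this order (a step that is already met when the one before it is completed fails the run):
1. the lever is fully thrown towards the robot and the beam's full weight has borne on the cup for 2 s (value of joint arrest_lever above 1.05 rad and contact force between beam and test_cup above 4 N and value of joint latch below 0.006 m), for 2 s.
2. the lever is fully back and the beam stands off the cup, still latched on its ball (value of joint arrest_lever below 0.15 rad and contact force between beam and test_cup below 0.1 N and value of joint latch below 0.006 m and value of joint beam between -0.02 and 0.05 rad), for 0.2 s.
3. the latch is drawn clear of the ball while the beam still rests on it (value of joint latch above 0.015 m and value of joint beam below 0.07 rad and value of joint arrest_lever below 0.15 rad), for 0.05 s.
At the end, for the whole second after the job is handed in: The fingers hold the beam raised and still at over 0.42 rad (nose 73 mm or more above its seat), pressing on it or its latch with over 1 N; the lever is back within 0.15 rad; the tested cup sits upright in its nest within 8 mm; the other cups and beaker are within 20 mm of their places (value of joint beam above 0.42 rad and velocity of joint beam between -0.08 and 0.08 rad/s and contact force between the fingers and beam above 1 N and contact force between beam and test_cup below 0.1 N and value of joint arrest_lever below 0.15 rad and distance between test_cup and nest below 0.008 m and angle between test_cup's own z axis and vertical below 0.08 rad and distance of each of next_cup_a, next_cup_b, beaker from where it was at the start of the episode below 0.02 m); the arm keeps its last pose, push and grip.
It fails at once if the cup is slammed or pressed with more than 60 N (contact force between beam and test_cup above 60 N).
It fails at once if the tested cup leaves its nest (distance between test_cup and nest above 0.015 m).
It fails at once if a bystander is knocked over or pushed away (distance of any of next_cup_a, next_cup_b, beaker from where it was at the start of the episode above 0.03 m).
It also fails if it takes over 61 s, if anything falls off the work surface, if the arm or the gripper's body presses on something with over 40 N, if the wrist force passes 120 N, or if a joint passes its speed limit or range.

### The arm

A 6-joint arm with a two-finger parallel gripper is mounted at the origin on the work surface; the furniture and walls round the work are solid. World frame = base frame: x ahead of the robot, y to its left, z up, the work surface at z = 0. Lengths are in m, angles in rad, forces in N, time in s.
With the tool pointing down it reaches from about 0.3 to 0.775 m from the base axis. Payload 14.6 kg.
Tool frame: the origin (TCP) lies at the very end of the fingers, on their centre line; the grasp point (between the pads) lies 19 mm behind it; z points along the fingers, y is the line along which they close (so a half turn about z gives the same grasp; the last joint's range is limited). The gripper opens to 94 mm and grips with 3 to 60 N. Pads are 16 mm wide; open, the fingers measure 119 mm over their backs; the gripper's body (75 mm by 177 mm) begins 78 mm behind the grasp point.
Start: joints at [1.192, 0.3, 1.521, -0, 1.321, -0.067], TCP at [0.169, 0.523, 0.205] pointing down, gripper open.
Joint ranges: [-3.03, 3.03], [-0.79, 2.21], [0.23, 2.52], [-1.04, 4.18], [0, 3.07], [-2.55, 2.55]. Speed limits (rad/s): [2.22, 2.22, 2.57, 3.14, 3.14, 3.14].

### API

Orientations are given as [roll, pitch, yaw] about the fixed x, y, z axes, in that order (R = Rz(yaw) Ry(pitch) Rx(roll)).
In Python, from station import * gives the robot as it stands.
- The arm moves only by the tool jog_arm, never from a script. Its argument "rows" is a list of rows, each a list of 3 entries, a list of its own where there are three numbers: the shift along the tool's x, y, z in m, then the turn about the tool's z in degrees, then the finger opening in m, from 0 to 0.094. A call has 1 to 12 rows; each row shifts and turns the commanded pose from where the row before left it, along the tool's axes as they then stand; what a row does not reach is not made up. A row lasts 1/12 s, in which the tool goes at most 41.7 mm and 7.16 degrees, less where a joint would pass 70% of its speed; a pose out of reach is approached as far as the arm can. A call is refused whole if a number of a shift passes 0.0417 or a number of a turn 7.16, either way. A call with a gripper value outside its range is refused whole. The fingers move at their own pace and stop on an object; "squeeze" is the grip in N (left out, the last holds). Time passes only in rows, so rows that do not move let the fingers close. It gives the time, the measured TCP pose, the force, the opening and the grip force at its end, in the units of the state.
- get_obs(): the state, without advancing time (a new reading comes with each control period).
- camera(name): name is "side" or "top"; returns a dict with "image" (384x512x3 uint8, red, green, blue), "range_z" (384x512 float32, m along the optical axis (not along the pixel's ray), 0 where there is no reading), "K" (3x3 intrinsics, pixels), "k1" (the pictures are not rectified: a ray, as slopes to the right and down, at radius r is drawn at 1 + k1 r^2 times it, then the intrinsics apply), "world_from_camera" (4x4, takes a point from camera to world coordinates). Camera axes: x right, y up, looking along -z (the intrinsics and any distortion apply to the point x, -y, -z); pixel columns grow to the right and rows downward; lengths in m; the calibration is good to about 2 mm. A picture is of the moment at which its call begins.
- hand_in(): hands the job in; it is judged then, once.
Trained networks look in a picture, given as the dict that the camera call returned (one of the last four; its "shot" number tells which), for a name from the list of things; names that differ only in an ending like _2 or _b are one class to them, and where a whole thing is asked for, a point or a joint stands for the part that bears it (a point fixed in the world has none). Each returns a list of dicts, best first, with "p" (0 to 1); they miss things now and then, are a little off and sometimes report something else, mostly with a low value. They report only what shows in the picture. A call takes as long as a camera call.
- search_frame(label, picture): "at" ([column, row] as shares, 0 to 1, of the picture: columns of its width, rows of its height, amid what is visible of it).
- spot_point(label, picture): "at" ([column, row] as shares, 0 to 1, of the picture: columns of its width, rows of its height: a listed point, or the origin of a listed thing).
The state is a dict: "time_s": time; "qpos": joint angles; "joint_vel": joint speeds; "tau": joint torques, N m; "ee_pos": TCP position; "eef_rot": TCP orientation; "force": force on the tool from outside, world axes, zero at the start; "moment": the same for the moment, N m; "grip_width": finger opening in m; "grip_force": force on a finger pad.
Only numpy, scipy, OpenCV 4.12 (cv2) and the standard library are available. Lean on these libraries where they do the work, as an engineer would, in place of code of your own. Each camera call takes 0.05 s, during which the arm holds its last target. There are 200 camera calls.

## Working session

There is one attempt and no reset: what is moved stays moved. The work goes in short steps, Python scripts to look and compute and a tool call to move; the robot and the scene stay as the last step left them, time stands still between calls to the robot, and variables do not carry over. Pictures are saved under pics/ and viewed, at most 10 in all, crops included, and the job is handed in when it is done.

Besides the shell and the picture viewer there is one more tool, called after "Call:" by a JSON object that holds its "fn" and its "kwargs". jog_arm: Moves the arm, as the interface text tells. Its arguments: {"type":"object","properties":{"rows":{"type":"array","items":{"type":"array"}},"squeeze":{"type":"number"}},"required":["rows"]}

```bash
mkdir -p pics
cat > h.py <<'E'
from station import *
import numpy as np, cv2
from scipy.spatial.transform import Rotation as Rn
def ray(pic,at):
    K=pic["K"]; h,w=pic["image"].shape[:2]
    u=np.array([at[0]*w,at[1]*h]); d=np.array([(u[0]-K[0,2])/K[0,0],(u[1]-K[1,2])/K[1,1]])
    s=d.copy()
    for _ in range(20): s=d/(1+pic["k1"]*(s@s))
    return np.array([s[0],-s[1],-1.0])
def pos(pic,at,z=None):
    """world point from depth, or at world height z"""
    T=np.array(pic["world_from_camera"]); r=ray(pic,at)
    if z is None:
        h,w=pic["image"].shape[:2]; c,ro=int(at[0]*w),int(at[1]*h)
        return T[:3,:3]@(r*pic["range_z"][ro,c])+T[:3,3]
    d=T[:3,:3]@r; return T[:3,3]+d*(z-T[2,3])/d[2]
E
python3 - <<'E'
from h import *
np.set_printoptions(precision=4,suppress=True)
Z=dict(tester=0,beam_pivot=.108,beam_nose=.098,latch_knob=.14,lever_grip=.101,lever_pivot=.028,foot=.065,nest=.014,test_cup=.014,next_cup_a=0,beaker=0)
for n in("top","side"):
    p=camera(n); cv2.imwrite(f"pics/{n}0.png",p["image"][...,::-1])
    print(n,np.array(p["world_from_camera"])[:3,3])
    for l,z in Z.items():
        for r in spot_point(l,p)[:2]: print(l,np.round(r["p"],2),np.array(r["at"])*[512,384],pos(p,r["at"],z),pos(p,r["at"]))
E
```

```text
top [ 0.3112 -0.2871  0.9548]
beam_pivot 0.95 [312.1152 237.504 ] [ 0.3544 -0.396   0.108 ] [ 0.354  -0.3948  0.1168]
beam_nose 0.9 [274.8928 163.008 ] [ 0.516  -0.3167  0.098 ] [ 0.5112 -0.316   0.1177]
latch_knob 0.8 [254.4128 167.8848] [ 0.495  -0.2729  0.14  ] [ 0.4927 -0.2731  0.1499]
latch_knob 0.31 [296.4992 200.9856] [ 0.4269 -0.3602  0.14  ] [ 0.426  -0.3596  0.1462]
lever_grip 0.62 [285.0816 126.4896] [ 0.5982 -0.3384  0.101 ] [ 0.5967 -0.3381  0.1055]
lever_pivot 0.74 [265.984 144.   ] [ 0.5787 -0.2975  0.028 ] [ 0.5784 -0.2975  0.0291]
foot 0.96 [290.9184 201.408 ] [ 0.4364 -0.3545  0.065 ] [ 0.4259 -0.3488  0.1396]
nest 0.83 [293.3248 202.7904] [ 0.4404 -0.364   0.014 ] [ 0.4227 -0.3535  0.1429]
test_cup 0.82 [292.3008 201.408 ] [ 0.4436 -0.3616  0.014 ] [ 0.426  -0.3517  0.1392]
next_cup_a 0.66 [240.0256 231.2832] [ 0.3722 -0.2388  0.    ] [ 0.3693 -0.2411  0.0454]
next_cup_a 0.65 [258.6112 275.904 ] [ 0.2686 -0.2845  0.    ] [ 0.27   -0.2845  0.0303]
beaker 0.81 [210.9952 195.4176] [ 0.4574 -0.1671  0.    ] [ 0.4576 -0.1669 -0.0016]
side [ 0.2512 -0.9059  0.6561]
teste
[... 413 characters left out ...]
-0.3432  0.1044]
lever_pivot 0.88 [321.1776 208.3968] [ 0.5951 -0.2805  0.028 ] [ 0.6115 -0.2506 -0.002 ]
foot 0.9 [271.2064 233.3184] [ 0.4431 -0.3624  0.065 ] [ 0.4398 -0.3718  0.0752]
nest 0.88 [264.704  248.9856] [ 0.4319 -0.3571  0.014 ] [ 0.4232 -0.3836  0.045 ]
test_cup 0.63 [268.5952 249.216 ] [ 0.4399 -0.36    0.014 ] [ 0.4299 -0.3889  0.048 ]
test_cup 0.43 [231.9872 240.9984] [ 0.3684 -0.3158  0.014 ] [ 0.3502 -0.4077  0.1141]
next_cup_a 0.91 [225.28   218.9184] [ 0.3716 -0.2282  0.    ] [ 0.3662 -0.2582  0.029 ]
next_cup_a 0.71 [186.2144 243.3024] [ 0.2694 -0.2836  0.    ] [ 0.2686 -0.3129  0.0309]
beaker 0.88 [256.512  196.3008] [ 0.467  -0.1665  0.    ] [ 0.4579 -0.1976  0.0276]
```

```bash
python3 -c "
import cv2,numpy as np
cv2.imwrite('pics/both.png',cv2.resize(np.vstack([cv2.imread('pics/top0.png'),cv2.imread('pics/side0.png')]),None,fx=.78,fy=.78))"
```

```text
(no output)
```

View pics/both.png

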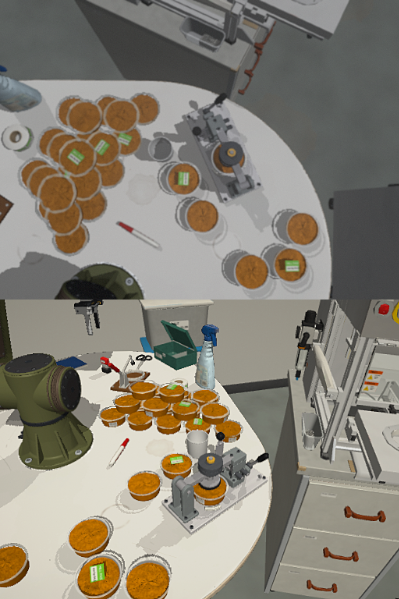

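The pictures show the tester at the right of the table, hinge towards the robot. The black weight is at about (296,201) in the top image, the ball knob at (254,168), the lever handle at (285,126), and the beaker at (211,195). The networks' points agree with this, so I'll fit the tester pose next.

```bash
cat >> h.py <<'E'
L=dict(beam_pivot=(0,-95,108),beam_nose=(0,85,98),latch_knob=(-60,85,140),lever_grip=(50,155,101),lever_pivot=(0,155,28),foot=(0,-5,65),nest=(0,-5,14))
def c2(a): return np.array([np.cos(a),np.sin(a)])
def fit():
    from scipy.optimize import least_squares
    P=[]
    for n in("top","side"):
        p=camera(n)
        for l,o in L.items():
            r=spot_point(l,p)
            if r and r[0]["p"]>.5: P.append((n,l,np.array(o[:2])/1e3,pos(p,r[0]["at"],o[2]/1e3)[:2]))
    f=lambda v:np.concatenate([v[:2]+o[0]*c2(v[2])+o[1]*c2(v[2]+np.pi/2)-w for n,l,o,w in P])
    s=least_squares(f,[.44,-.36,-1.15],loss="soft_l1",f_scale=.004)
    for (n,l,_,_),e in zip(P,f(s.x).reshape(-1,2)): print(n,l,np.round(e*1e3,1))
    return s.x
def W(v,o):
    o=np.array(o)/1e3; return np.r_[v[:2]+o[0]*c2(v[2])+o[1]*c2(v[2]+np.pi/2),o[2]]
def tool(target):
    """shift to target in tool axes"""
    s=get_obs(); return Rn.from_euler("xyz",s["eef_rot"]).inv().apply(np.array(target)-s["ee_pos"])
E
python3 - <<'E'
from h import *
np.set_printoptions(precision=4,suppress=True)
v=fit(); print(v); open("v.txt","w").write(" ".join(map(str,v)))
for k in("lever_grip","latch_knob"): print(k,W(v,L[k]))
s=get_obs(); R=Rn.from_euler("xyz",s["eef_rot"]).as_matrix(); print(s["eef_rot"],s["time_s"],"\n",R, s["force"])
ty=np.r_[c2(v[2]+np.pi/2),0]; print("tester y in tool",R.T@ty,"tester y world",ty)
print("tool shift to lever",tool(W(v,L["lever_grip"])+[0,0,.1]))
E
```

```text
top beam_pivot [-4.1  7.9]
top beam_nose [ 2.7 -6.3]
top latch_knob [-2.2  2.8]
top lever_grip [-1.2  1.3]
top lever_pivot [7.4 4.6]
top foot [  1.4 -11.6]
top nest [ 2.7 -0.9]
side beam_pivot [ 3.5 -0.6]
side beam_nose [2.6 5.7]
side latch_knob [-2.2 10.4]
side lever_grip [-0.3 -1.2]
side lever_pivot [ -0.4 -14.5]
side foot [-2.9 -0.1]
side nest [-5.4 -6.1]
[ 0.4405 -0.3595 -1.1477]
lever_grip [ 0.6023 -0.3415  0.101 ]
latch_knob [ 0.4933 -0.2699  0.14  ]
[-3.1416  0.      2.8298] 2.0 
 [[-0.9518  0.3067  0.    ]
 [ 0.3067  0.9518 -0.    ]
 [-0.     -0.     -1.    ]] [ 0.148   0.2945 -1.3253]
tester y in tool [-0.7419  0.6705 -0.    ] tester y world [0.9118 0.4106 0.    ]
tool shift to lever [-0.678  -0.6902  0.0045]
```

Call:
{"fn": "jog_arm", "kwargs": {"rows": [[[-0.012,-0.012,0],0,0.04],[[-0.0226,-0.023,0],0,0.04],[[-0.0226,-0.023,0],0,0.04],[[-0.0226,-0.023,0],0,0.04],[[-0.0226,-0.023,0],0,0.04],[[-0.0226,-0.023,0],0,0.04],[[-0.0226,-0.023,0],0,0.04],[[-0.0226,-0.023,0],0,0.04],[[-0.0226,-0.023,0],0,0.04],[[-0.0226,-0.023,0],0,0.04],[[-0.0226,-0.023,0],0,0.04],[[-0.0226,-0.023,0],0,0.04]]}}

```text
time_s: 3.0
ee_pos: [0.3358, 0.1899, 0.2057]
eef_rot: [3.141, 0.001, 2.83]
force: [0.8, 0.8, -0.0]
grip_width: 0.0398
grip_force: 0.0
```

Call:
{"fn": "jog_arm", "kwargs": {"rows": [[[-0.0226,-0.023,0],0,0.04],[[-0.0226,-0.023,0],0,0.04],[[-0.0226,-0.023,0],0,0.04],[[-0.0226,-0.023,0],0,0.04],[[-0.0226,-0.023,0],0,0.04],[[-0.0226,-0.023,0],0,0.04],[[-0.0226,-0.023,0],0,0.04],[[-0.0226,-0.023,0],0,0.04],[[-0.0226,-0.023,0],0,0.04],[[-0.0226,-0.023,0],0,0.04],[[-0.0226,-0.023,0],0,0.04],[[-0.0226,-0.023,0],0,0.04]]}}

```text
time_s: 4.0
ee_pos: [0.5094, -0.1562, 0.2055]
eef_rot: [3.142, 0.0, 2.83]
force: [1.1, -0.3, 0.3]
grip_width: 0.0399
grip_force: 0.0
```

Call:
{"fn": "jog_arm", "kwargs": {"rows": [[[-0.0226,-0.023,0],0,0.04],[[-0.0226,-0.023,0],0,0.04],[[-0.0226,-0.023,0],0,0.04],[[0,0,0],6.9,0.04],[[0,0,0],6.9,0.04],[[0,0,0],6.9,0.04],[[0,0,0],6.9,0.04],[[0,0,0],6.9,0.04],[[0,0,0],6.9,0.04],[[0,0,0],6.5,0.04],[[0,0,0],0,0.04]]}}

```text
time_s: 4.92
ee_pos: [0.5523, -0.2411, 0.2054]
eef_rot: [-3.142, -0.0, 1.988]
force: [0.1, -0.1, 1.3]
grip_width: 0.0402
grip_force: 0.0
```

Run:
```python
from h import *
np.set_printoptions(precision=4,suppress=True)
v=np.loadtxt("v.txt"); g=W(v,L["lever_grip"])
for n in("top","side"):
    p=camera(n); cv2.imwrite(f"pics/{n}1.png",p["image"][...,::-1])
    for l in("lever_grip","latch_knob"):
        for r in spot_point(l,p)[:1]: print(n,l,r["p"],pos(p,r["at"],L[l][2]/1e3))
a,b=[cv2.resize(cv2.imread(f"pics/{n}1.png")[y:y+150,x:x+200],(800,600))[:, :] for n,x,y in(("top",190,80),("side",220,110))]
cv2.imwrite("pics/c1.png",cv2.resize(np.hstack([a,b]),(800,300)))
s=get_obs();print(s["ee_pos"],s["eef_rot"],s["qpos"],s["time_s"],s["grip_width"]); print(tool(g-[0,0,.019]))
```

```text
top lever_grip 0.48 [ 0.5973 -0.3455  0.101 ]
top latch_knob 0.51 [ 0.4986 -0.2646  0.14  ]
side lever_grip 0.51 [ 0.6051 -0.346   0.101 ]
side latch_knob 0.81 [ 0.4958 -0.2708  0.14  ]
[ 0.5523 -0.241   0.2054] [-3.1416 -0.      1.996 ] [-0.4723  0.418   1.3617 -0.      1.3619 -0.8975] 5.2167 0.03969669100242943
[-0.1121  0.0042  0.1234]
```

View pics/c1.png

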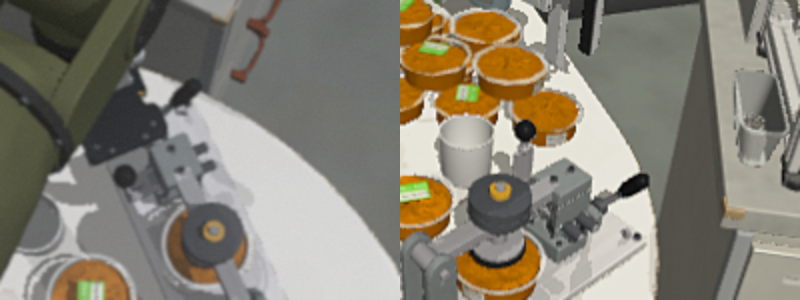

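The crop shows the gripper up and left of the tester, the handle free at about (182,95) in the top half, and the knob at (125,177). I'll move over the handle and go down.

Call:
{"fn": "jog_arm", "kwargs": {"rows": [[[-0.02,0,0],0,0.042],[[-0.03,0,0],0,0.042],[[-0.03,0.002,0],0,0.042],[[-0.02,0.002,0],0,0.042],[[-0.012,0,0],0,0.042],[[0,0,0.025],0,0.042],[[0,0,0.025],0,0.042],[[0,0,0.02],0,0.042],[[0,0,0],0,0.042]]}}

```text
time_s: 5.97
ee_pos: [0.6004, -0.3407, 0.1306]
eef_rot: [-3.138, -0.006, 1.995]
force: [-0.9, 0.3, -0.0]
grip_width: 0.0421
grip_force: 0.0
```

Run:
```python
from h import *
np.set_printoptions(precision=4,suppress=True)
v=np.loadtxt("v.txt"); g=W(v,L["lever_grip"])
p=camera("side"); cv2.imwrite("pics/s2.png",cv2.resize(p["image"][110:260,270:400,::-1],None,fx=4,fy=4))
for r in spot_point("lever_grip",p)[:1]: print(r["p"],pos(p,r["at"],.101))
s=get_obs();print(s["ee_pos"],s["time_s"],tool(g-[0,0,.019]))
```

```text
0.68 [ 0.6031 -0.3396  0.101 ]
[ 0.6019 -0.3416  0.1358] 6.0667 [-0.0001  0.0004  0.0538]
```

View pics/s2.png

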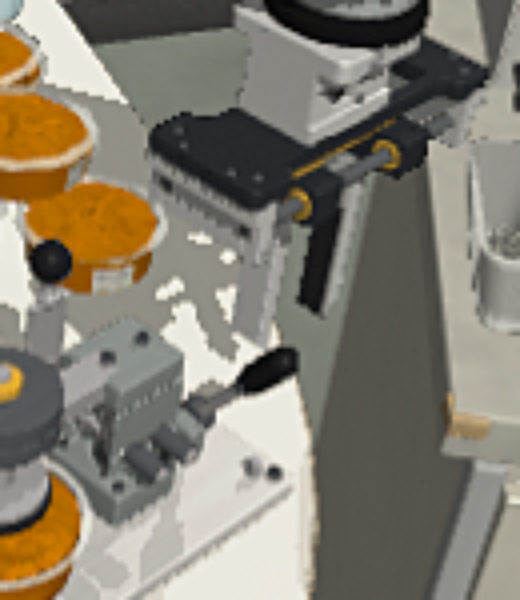

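The fingers at (255,330) and (315,300) straddle the line above the handle at (268,370). Going down and closing.

Call:
{"fn": "jog_arm", "kwargs": {"rows": [[[0,0,0.018],0,0.042],[[0,0,0.018],0,0.042],[[0,0,0.018],0,0.042],[[0,0,0],0,0.042],[[0,0,0],0,0.01],[[0,0,0],0,0.01],[[0,0,0],0,0.01],[[0,0,0],0,0.01],[[0,0,0],0,0.01]], "squeeze": 20}}

```text
time_s: 6.82
ee_pos: [0.6049, -0.3407, 0.0839]
eef_rot: [3.135, 0.004, 1.995]
force: [17.2, 5.0, 1.2]
grip_width: 0.0182
grip_force: 20.0
```

Call:
{"fn": "jog_arm", "kwargs": {"rows": [[[0,0.004,0],0,0.01],[[0.0037,0,-0.0024],0,0.01],[[0.0038,0,-0.0022],0,0.01],[[0.0039,0,-0.002],0,0.01],[[0.004,0,-0.0018],0,0.01],[[0.0041,0,-0.0016],0,0.01],[[0.0042,0,-0.0014],0,0.01],[[0.0042,0,-0.0012],0,0.01],[[0.0043,0,-0.001],0,0.01],[[0,0,0],0,0.01]], "squeeze": 20}}

```text
time_s: 7.65
ee_pos: [0.5919, -0.311, 0.0962]
eef_rot: [-3.141, 0.001, 1.994]
force: [-4.3, -1.9, 0.5]
grip_width: 0.0186
grip_force: 20.0
```

Call:
{"fn": "jog_arm", "kwargs": {"rows": [[[0.0043,0,-0.0007],0,0.01],[[0.0044,0,-0.0006],0,0.01],[[0.0044,0,-0.0003],0,0.01],[[0.0044,0,-0.0001],0,0.01],[[0.0044,0,0.0001],0,0.01],[[0.0044,0,0.0003],0,0.01],[[0.0044,0,0.0006],0,0.01],[[0.0043,0,0.0007],0,0.01],[[0.0043,0,0.001],0,0.01],[[0.0042,0,0.0012],0,0.01],[[0.0042,0,0.0014],0,0.01],[[0,0,0],0,0.01]]}}

```text
time_s: 8.65
ee_pos: [0.5723, -0.2677, 0.0936]
eef_rot: [-3.141, 0.002, 1.994]
force: [-10.9, 0.3, 11.3]
grip_width: 0.0178
grip_force: 20.0
```

Call:
{"fn": "jog_arm", "kwargs": {"rows": [[[0.0041,0,0.0016],0,0.01],[[0.004,0,0.0018],0,0.01],[[0.0039,0,0.002],0,0.01],[[0.0038,0,0.0022],0,0.01],[[0.0037,0,0.0024],0,0.01],[[0.0025,0,0.0017],0,0.01],[[0,0,0],0,0.01]]}}

```text
time_s: 9.23
ee_pos: [0.563, -0.2471, 0.0825]
eef_rot: [-3.141, 0.0, 1.994]
force: [-18.9, 6.4, 21.7]
grip_width: 0.0156
grip_force: 21.0
```

Run:
```python
from h import *
np.set_printoptions(precision=4,suppress=True)
v=np.loadtxt("v.txt")
p=camera("side"); cv2.imwrite("pics/s3.png",cv2.resize(p["image"][130:280,220:380,::-1],None,fx=4,fy=4))
s=get_obs();print(s["ee_pos"],s["time_s"],s["force"],tool(W(v,(-50,155,82))))
```

```text
[ 0.5631 -0.2471  0.0826] 9.2833 [-18.3427   6.602   22.244 ] [-0.0022 -0.003   0.0006]
```

View pics/s3.png

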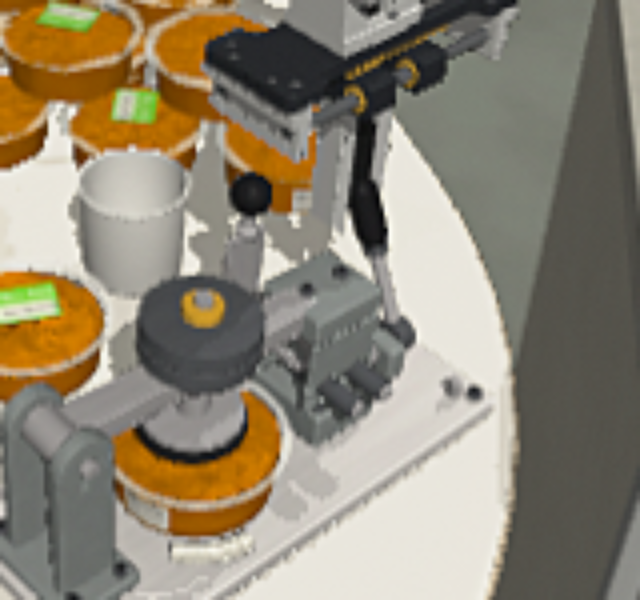

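The lever now leans towards the robot, with the handle between the fingers at (370,215), and the foot sits on the cup. The remaining force runs along the rod, so I'll relieve it, press gently to the stop and wait.

Call:
{"fn": "jog_arm", "kwargs": {"rows": [[[0.001,-0.001,-0.001],0,0.01],[[0.001,-0.001,-0.001],0,0.01],[[0.001,0,0],0,0.01],[[0.001,0,0.0005],0,0.01],[[0.001,0,0.0005],0,0.01],[[0.001,0,0],0,0.01],[[0,0,0],0,0.01],[[0,0,0],0,0.01],[[0,0,0],0,0.01],[[0,0,0],0,0.01],[[0,0,0],0,0.01],[[0,0,0],0,0.01]]}}

```text
time_s: 10.28
ee_pos: [0.5594, -0.2424, 0.0807]
eef_rot: [-3.142, 0.0, 1.994]
force: [-0.6, -0.3, 0.7]
grip_width: 0.01
grip_force: 0.0
```

Call:
{"fn": "jog_arm", "kwargs": {"rows": [[[0,0,0],0,0.01],[[0,0,0],0,0.01],[[0,0,0],0,0.01],[[0,0,0],0,0.01],[[0,0,0],0,0.01],[[0,0,0],0,0.01],[[0,0,0],0,0.01],[[0,0,0],0,0.01],[[0,0,0],0,0.01],[[0,0,0],0,0.01],[[0,0,0],0,0.01],[[0,0,0],0,0.01]]}}

```text
time_s: 11.28
ee_pos: [0.5594, -0.2423, 0.0807]
eef_rot: [-3.142, -0.0, 1.994]
force: [-0.3, -0.2, -0.4]
grip_width: 0.0097
grip_force: 0.0
```

Call:
{"fn": "jog_arm", "kwargs": {"rows": [[[0,0,0],0,0.01],[[0,0,0],0,0.01],[[0,0,0],0,0.01],[[0,0,0],0,0.01],[[0,0,0],0,0.01],[[0,0,0],0,0.01],[[0,0,0],0,0.01],[[0,0,0],0,0.01],[[0,0,0],0,0.01],[[0,0,0],0,0.01],[[0,0,0],0,0.01],[[0,0,0],0,0.01]]}}

```text
time_s: 12.28
ee_pos: [0.5594, -0.2423, 0.0807]
eef_rot: [-3.142, 0.0, 1.994]
force: [0.0, 0.0, -0.2]
grip_width: 0.0103
grip_force: 0.0
```

Run:
```python
from h import *
np.set_printoptions(precision=4,suppress=True)
v=np.loadtxt("v.txt")
P={n:camera(n) for n in("side","top")}
for n,p in P.items():
    for l in("lever_grip","lever_pivot"):
        for r in spot_point(l,p)[:1]:
            w=pos(p,r["at"],.101 if l=="lever_grip" else .028); d=w[:2]-v[:2]; print(n,l,round(r["p"],2),w,"tester xy",d@c2(v[2]),d@c2(v[2]+np.pi/2))
a=cv2.resize(P["side"]["image"][130:230,270:370],(600,600)); 
cv2.imwrite("pics/s4.png",a[...,::-1])
```

```text
side lever_grip 0.65 [ 0.5707 -0.2509  0.101 ] tester xy -0.0455598331510651 0.16336494418606654
side lever_pivot 0.88 [ 0.5838 -0.2931  0.028 ] tester xy -0.0017362108367069483 0.1579473315294567
top lever_grip 0.61 [ 0.5708 -0.2643  0.101 ] tester xy -0.03333375545213048 0.15797414162780626
top lever_pivot 0.56 [ 0.5816 -0.303   0.028 ] tester xy 0.0063958904582821765 0.15185975935849852
```

View pics/s4.png

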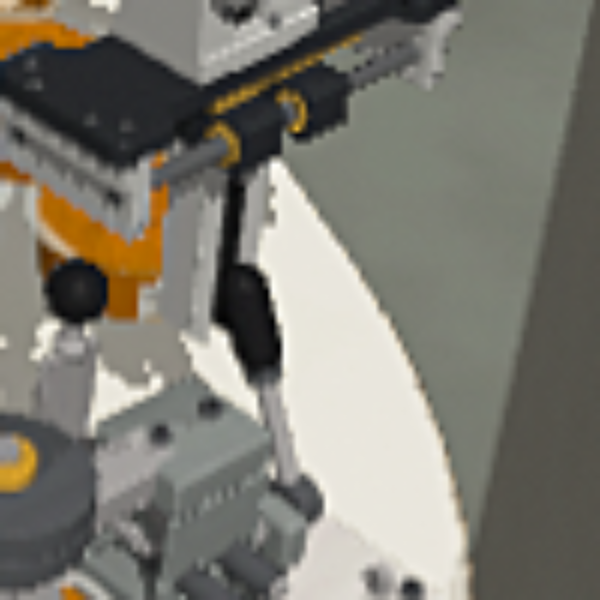

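The handle (250,320) has slipped out on the far side of the closed fingers. I'll measure its lean from the range image.

Run:
```python
from h import *
np.set_printoptions(precision=1,suppress=True)
v=np.loadtxt("v.txt"); p=camera("side")
for c,r in((245,285),(250,300),(255,330),(262,360),(270,390),(280,430),(288,465),(78,290)):
    u=(270+c/6,130+r/6); w=pos(p,(u[0]/512,u[1]/384)); d=w[:2]-v[:2]; print(c,r,np.array([d@c2(v[2]),d@c2(v[2]+np.pi/2),w[2]])*1e3)
print(get_obs()["time_s"])
```

```text
245 285 [-35.3 153.1 115. ]
250 300 [-30.6 151.4 111.5]
255 330 [-26.7 151.9  99.2]
262 360 [-21.3 151.8  88.1]
270 390 [-17.4 154.2  74.4]
280 430 [-11.  155.6  57.6]
288 465 [ -5.3 156.4  42.9]
78 290 [-51.9  80.9 137.8]
12.6333
```

The lever leans about 0.4 rad, so it isn't fully thrown. I'll grip it again, firmer and better centred, and finish the pull.

Call:
{"fn": "jog_arm", "kwargs": {"rows": [[[0.003,0,-0.005],0,0.042],[[0,0,0],0,0.042],[[0,0,0],0,0.042],[[0,0,0],0,0.042],[[-0.009,0,0],0,0.042],[[-0.009,0,0],0,0.042],[[-0.009,0,0],0,0.042],[[0,0,0],0,0.042],[[0,0,0],0,0.01],[[0,0,0],0,0.01],[[0,0,0],0,0.01],[[0,0,0],0,0.01]], "squeeze": 35}}

```text
time_s: 13.63
ee_pos: [0.5696, -0.2638, 0.0858]
eef_rot: [3.141, 0.0, 1.994]
force: [18.7, 8.8, -3.6]
grip_width: 0.0187
grip_force: 10.4
```

Run:
```python
from h import *
np.set_printoptions(precision=4,suppress=True)
s=get_obs(); print(s["ee_pos"],s["grip_width"],s["grip_force"],s["force"],"in tool",Rn.from_euler("xyz",s["eef_rot"]).inv().apply(s["force"]))
p=camera("side"); cv2.imwrite("pics/s5.png",cv2.resize(p["image"][130:230,270:370,::-1],(600,600)))
```

```text
[ 0.5696 -0.2638  0.0858] 0.018706799782677325 10.427431692369282 [18.6547  8.8383 -3.5936] in tool [ 0.3988 20.6358  3.6099]
```

View pics/s5.png

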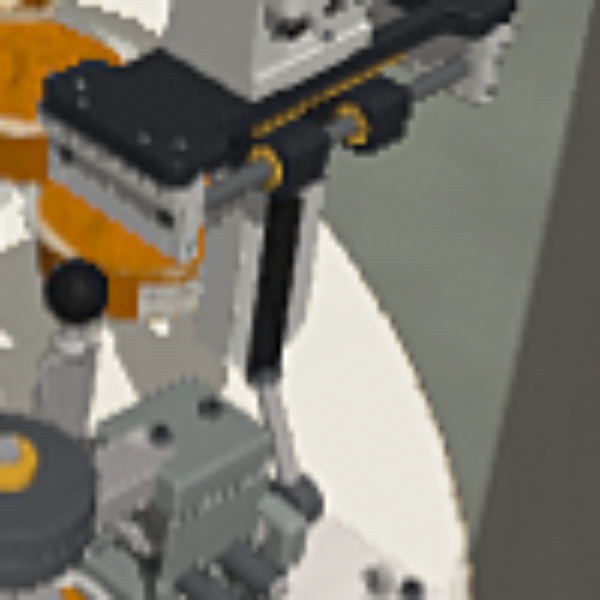

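The handle is now well inside the fingers at (270,330). Next I'll relieve the sideways force, pull to the stop and check.

Call:
{"fn": "jog_arm", "kwargs": {"rows": [[[0,0.003,0],0,0.01],[[0.0025,0.001,0.001],0,0.01],[[0.0025,0,0.0012],0,0.01],[[0.0025,0,0.0013],0,0.01],[[0.0025,0,0.0014],0,0.01],[[0.0025,0,0.0015],0,0.01],[[0,0,0],0,0.01]], "squeeze": 35}}

```text
time_s: 14.27
ee_pos: [0.5655, -0.2527, 0.0796]
eef_rot: [-3.137, 0.0, 1.993]
force: [-19.8, -8.8, 7.4]
grip_width: 0.0183
grip_force: 35.0
```

```bash
cat > st.py <<'E'
from h import *
np.set_printoptions(precision=4,suppress=True)
v=np.loadtxt("v.txt")
s=get_obs(); d=s["ee_pos"][:2]-v[:2]; print("t",s["time_s"],"tester",d@c2(v[2]),d@c2(v[2]+np.pi/2),s["ee_pos"][2],s["grip_width"],s["grip_force"],"F tool",Rn.from_euler("xyz",s["eef_rot"]).inv().apply(s["force"]))
E
python3 st.py
```

```text
t 14.2667 tester -0.04607245931463778 0.15792192072261993 0.07964223892330081 0.018345047576800264 34.99793440103531 F tool [  0.134  -21.6791  -7.3344]
```

Call:
{"fn": "jog_arm", "kwargs": {"rows": [[[0,-0.002,-0.0007],0,0.01],[[0.0025,0,0.0015],0,0.01],[[0.0025,0,0.0017],0,0.01],[[0,0,0],0,0.01]]}}

```text
time_s: 14.6
ee_pos: [0.5642, -0.2503, 0.0784]
eef_rot: [-3.142, 0.007, 1.993]
force: [-1.4, -19.8, 5.1]
grip_width: 0.0183
grip_force: 35.0
```

```bash
python3 st.py
```

```text
t 14.6 tester -0.0487362477791867 0.15767531743384872 0.07836874080885288 0.01827462523267503 34.99148368835449 F tool [-17.4966  -9.4012  -5.0201]
```

A 17 N reaction along the pull means the lever is at its stop. Easing off slightly and letting the beam bear.

Call:
{"fn": "jog_arm", "kwargs": {"rows": [[[-0.001,-0.001,-0.0005],0,0.01],[[0,0,0],0,0.01],[[0,0,0],0,0.01],[[0,0,0],0,0.01],[[0,0,0],0,0.01],[[0,0,0],0,0.01],[[0,0,0],0,0.01],[[0,0,0],0,0.01],[[0,0,0],0,0.01],[[0,0,0],0,0.01],[[0,0,0],0,0.01],[[0,0,0],0,0.01]]}}

```text
time_s: 15.6
ee_pos: [0.5642, -0.2505, 0.0784]
eef_rot: [3.141, 0.005, 1.994]
force: [2.1, -10.6, 1.7]
grip_width: 0.0182
grip_force: 35.0
```

Call:
{"fn": "jog_arm", "kwargs": {"rows": [[[0,0,0],0,0.01],[[0,0,0],0,0.01],[[0,0,0],0,0.01],[[0,0,0],0,0.01],[[0,0,0],0,0.01],[[0,0,0],0,0.01],[[0,0,0],0,0.01],[[0,0,0],0,0.01],[[0,0,0],0,0.01],[[0,0,0],0,0.01],[[0,0,0],0,0.01],[[0,0,0],0,0.01]]}}

```text
time_s: 16.6
ee_pos: [0.5642, -0.2505, 0.0784]
eef_rot: [3.141, 0.005, 1.994]
force: [3.5, -10.7, 1.9]
grip_width: 0.0181
grip_force: 35.0
```

Call:
{"fn": "jog_arm", "kwargs": {"rows": [[[0,0,0],0,0.01],[[0,0,0],0,0.01],[[0,0,0],0,0.01],[[0,0,0],0,0.01],[[0,0,0],0,0.01],[[0,0,0],0,0.01],[[0,0,0],0,0.01],[[0,0,0],0,0.01],[[0,0,0],0,0.01],[[0,0,0],0,0.01],[[0,0,0],0,0.01],[[0,0,0],0,0.01]]}}

```text
time_s: 17.6
ee_pos: [0.5641, -0.2505, 0.0784]
eef_rot: [3.141, 0.005, 1.994]
force: [2.8, -10.4, 3.1]
grip_width: 0.0184
grip_force: 35.0
```

```bash
python3 st.py
python3 - <<'E'
from h import *
p=camera("side"); cv2.imwrite("pics/s6.png",cv2.resize(p["image"][130:280,220:380,::-1],None,fx=4,fy=4))
E
```

```text
t 17.6 tester -0.048598753249927025 0.15753029215648431 0.07844357719060757 0.01839739556862783 34.995185136795044 F tool [-10.6825  -1.714   -3.0195]
```

View pics/s6.png

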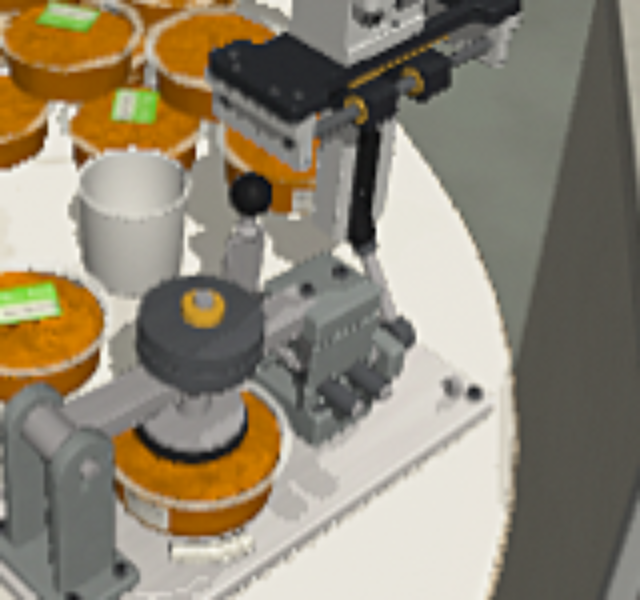

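The handle at (365,190) is held between the fingers and the foot is on the cup at (195,440). I'll verify the lean once more from the rod.

Run:
```python
from h import *
np.set_printoptions(precision=1,suppress=True)
v=np.loadtxt("v.txt"); p=camera("side")
for c,r in((390,310),(385,300),(379,285),(373,270),(362,235),(364,210)):
    u=(220+c/4,130+r/4); w=pos(p,(u[0]/512,u[1]/384)); d=w[:2]-v[:2]; print(c,r,np.array([d@c2(v[2]),d@c2(v[2]+np.pi/2),w[2]])*1e3)
```

```text
390 310 [ -6.  155.6  42.8]
385 300 [-10.4 155.2  47.9]
379 285 [-16.  154.7  56. ]
373 270 [-22.7 155.7  62.4]
362 235 [-31.1 151.9  85.5]
364 210 [-36.4 157.3  97.8]
```

The rod leans about 0.6 rad and the beam has borne for 3 s. Pushing the lever back.

Call:
{"fn": "jog_arm", "kwargs": {"rows": [[[-0.0044,0,-0.0023],0,0.01],[[-0.0037,0,-0.0021],0,0.01],[[-0.0038,0,-0.0019],0,0.01],[[-0.0039,0,-0.0018],0,0.01],[[-0.004,0,-0.0015],0,0.01],[[-0.004,0,-0.0014],0,0.01],[[-0.0041,0,-0.0012],0,0.01],[[-0.0041,0,-0.0009],0,0.01],[[-0.0042,0,-0.0007],0,0.01],[[-0.0042,0,-0.0006],0,0.01],[[-0.0042,0,-0.0003],0,0.01],[[-0.0042,0,-0.0001],0,0.01]]}}

```text
time_s: 18.7
ee_pos: [0.583, -0.2921, 0.0918]
eef_rot: [-3.14, -0.004, 1.994]
force: [-7.4, 6.6, 3.7]
grip_width: 0.0166
grip_force: 34.9
```

```bash
python3 st.py
```

```text
t 18.7 tester -0.0029898536762156306 0.15764524644016223 0.09178516143993973 0.016577713410193835 34.8908668756485 F tool [ 9.0652 -4.0083 -3.6378]
```

The handle is creeping sideways in the pads. I'll switch to pushing it from the front with nearly closed fingers that cradle it.

Call:
{"fn": "jog_arm", "kwargs": {"rows": [[[0,0,0],0,0.042],[[0,0,0],0,0.042],[[0.001,0,0],0,0.042],[[0.011,0,0],0,0.042],[[0.011,0,0],0,0.042],[[0.011,0,0],0,0.042],[[0,0,0],0,0.012],[[0,0,0],0,0.012],[[0,0,0],0,0.012],[[0,0,0],0,0.012]]}}

```text
time_s: 19.53
ee_pos: [0.5697, -0.2628, 0.0922]
eef_rot: [3.141, 0.0, 1.993]
force: [0.4, -0.5, 1.0]
grip_width: 0.0187
grip_force: 0.0
```

```bash
python3 st.py
python3 - <<'E'
from h import *
p=camera("side"); cv2.imwrite("pics/s7.png",cv2.resize(p["image"][130:230,260:360,::-1],(600,600)))
E
```

```text
t 19.5333 tester -0.03517566875623699 0.15753273157666292 0.0921688852562364 0.018658777996717932 0.0 F tool [-0.6416  0.1454 -1.039 ]
```

View pics/s7.png

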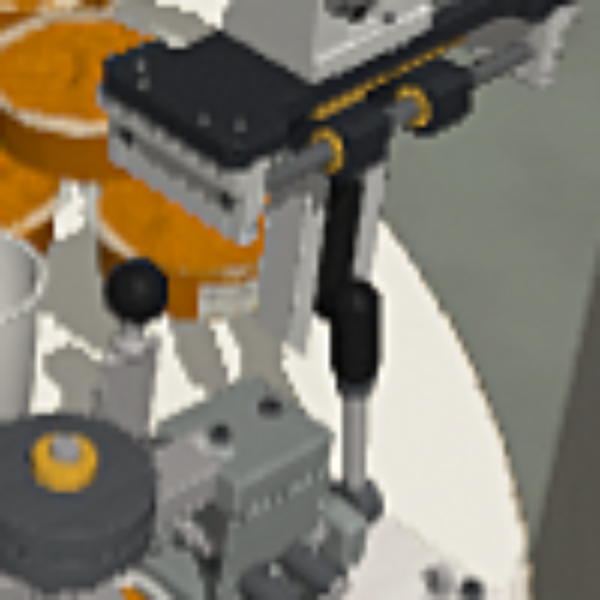

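The fingers stand in front (left) of the handle at (355,330), which is nearly upright. Pushing.

Call:
{"fn": "jog_arm", "kwargs": {"rows": [[[-0.004,0,0],0,0.012],[[-0.004,0,0],0,0.012],[[-0.0045,0,0],0,0.012],[[-0.0045,0,0],0,0.012],[[-0.0045,0,0.0005],0,0.012],[[-0.0045,0,0.0005],0,0.012],[[-0.0045,0,0.001],0,0.012],[[-0.0045,0,0.001],0,0.012],[[-0.0045,0,0.001],0,0.012],[[-0.004,0,0.001],0,0.012],[[-0.004,0,0],0,0.012],[[0,0,0],0,0.012]]}}

```text
time_s: 20.58
ee_pos: [0.5891, -0.3058, 0.0862]
eef_rot: [-3.141, -0.001, 1.994]
force: [2.9, 2.3, -1.9]
grip_width: 0.0121
grip_force: 2.1
```

```bash
python3 st.py
```

```text
t 20.5833 tester 0.012007907831308246 0.15755137364266347 0.0862148028449098 0.012121880750998584 2.086654440499842 F tool [0.8997 3.6139 1.9487]
```

Pushing smoothly. Continuing to the stop.

Call:
{"fn": "jog_arm", "kwargs": {"rows": [[[-0.003,0,0],0,0.012],[[-0.003,0,0],0,0.012],[[-0.0025,0,0],0,0.012],[[-0.002,0,0],0,0.012],[[0,0,0],0,0.012]]}}

```text
time_s: 21.0
ee_pos: [0.5927, -0.3141, 0.0852]
eef_rot: [-3.14, -0.004, 1.994]
force: [0.6, 6.1, -5.6]
grip_width: 0.012
grip_force: 4.2
```

```bash
python3 st.py
```

```text
t 21.0 tester 0.021069815048240355 0.15745807228997952 0.08523774777327843 0.011960527408963313 4.212682172656059 F tool [5.2573 3.0298 5.5812]
```

Call:
{"fn": "jog_arm", "kwargs": {"rows": [[[-0.002,0,0],0,0.012],[[-0.002,0,0],0,0.012],[[0,0,0],0,0.012],[[0,0,0],0,0.012]]}}

```text
time_s: 21.33
ee_pos: [0.5943, -0.317, 0.086]
eef_rot: [-3.14, -0.005, 1.994]
force: [-3.5, 11.6, -0.3]
grip_width: 0.012
grip_force: 6.7
```

```bash
python3 st.py
python3 - <<'E'
from h import *
p=camera("side"); cv2.imwrite("pics/s8.png",cv2.resize(p["image"][130:280,220:380,::-1],None,fx=4,fy=4))
E
```

```text
t 21.3333 tester 0.024413030992577682 0.15767239004588168 0.08599929624245949 0.011958779630404091 6.748726665973663 F tool [12.0256  1.5985  0.343 ]
```

View pics/s8.png

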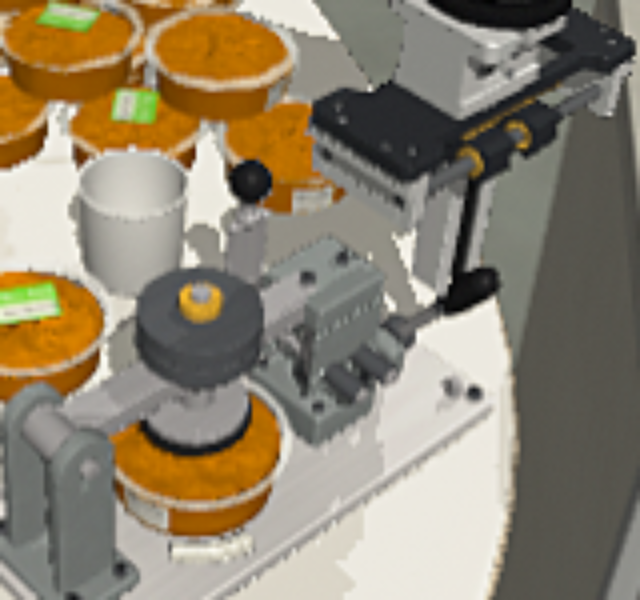

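The lever is back at its starting place (handle at (470,290), same pixel as before), and the beam is lifted off the cup. Going up and over to the knob at (250,182).

Call:
{"fn": "jog_arm", "kwargs": {"rows": [[[0.004,0,0],0,0.012],[[0.004,0,-0.01],0,0.012],[[0,0,-0.025],0,0.03],[[0,0,-0.03],0,0.03],[[0,0,-0.03],0,0.045],[[0,0,-0.02],0,0.045],[[0.018,-0.017,0],0,0.045],[[0.02,-0.02,0],0,0.045],[[0.02,-0.02,0],0,0.045],[[0.018,-0.015,0],0,0.045],[[0,0,0],6,0.045],[[0,0,0],7,0.045]]}}

```text
time_s: 22.38
ee_pos: [0.494, -0.2718, 0.2038]
eef_rot: [3.14, 0.002, 1.762]
force: [0.3, 0.3, -0.1]
grip_width: 0.0448
grip_force: 0.0
```

Call:
{"fn": "jog_arm", "kwargs": {"rows": [[[0,0,0],7,0.045],[[0,0,0],7,0.045],[[0,0,0],7,0.045],[[0,0,0],7,0.045],[[0,0,0],7,0.045],[[0,0,0],7,0.045],[[0,0,0],7,0.045],[[0,0,0],7,0.045],[[0,0,0],7,0.045],[[0,0,0],7,0.045],[[0,0,0],7,0.045],[[0,0,0],0,0.045]]}}

```text
time_s: 23.38
ee_pos: [0.4947, -0.2721, 0.2031]
eef_rot: [3.14, -0.0, 0.417]
force: [-0.1, -0.4, 0.6]
grip_width: 0.0448
grip_force: 0.0
```

```bash
python3 st.py
python3 - <<'E'
from h import *
np.set_printoptions(precision=4,suppress=True)
v=np.loadtxt("v.txt"); k=W(v,L["latch_knob"]); s=get_obs(); print(s["ee_pos"],s["eef_rot"],s["qpos"])
for n in("side","top"):
    p=camera(n)
    r=spot_point("latch_knob",p)[:1]
    for q in r:
        at=np.array(q["at"])*[512,384]; print(n,q["p"],at,pos(p,q["at"],.14))
    if n=="side":
        g=p["image"][160:195,270:297].max(2); m=(g<50).astype(np.uint8)
        _,_,st,ce=cv2.connectedComponentsWithStats(m); i=1+st[1:,4].argmax(); c=ce[i]+[270.5,160.5]; print(st[i],c); w=pos(p,c/[512,384],.14); print("ball",w)
        # depth of surface + radius
        print("depth",pos(p,c/[512,384])); cv2.imwrite("pics/s9.png",cv2.resize(p["image"][110:230,230:350,::-1],(600,600)))
print("fit",k,"shift fit",tool(k-[0,0,.019]),"ball",tool(w-[0,0,.019]))
E
```

```text
t 23.3833 tester -0.05744397591045657 0.08536758410257207 0.20310421808943274 0.044832567462076034 0.0 F tool [-0.2923  0.3269 -0.5783]
[ 0.4947 -0.2721  0.2031] [ 3.1401 -0.0003  0.4167] [-0.5674  0.3335  1.4825 -0.0006  1.3242  0.5869]
side 0.51 [281.7024 177.2928] [ 0.4904 -0.2774  0.14  ]
[ 7 10 11 11 82] [282.5854 175.3537]
ball [ 0.4944 -0.2714  0.14  ]
depth [ 0.4923 -0.2769  0.1445]
top 0.6 [249.9072 166.8096] [ 0.4971 -0.2635  0.14  ]
fit [ 0.4933 -0.2699  0.14  ] shift fit [-0.0005 -0.0024  0.0815] ball [-0.0001 -0.0007  0.0815]
```

View pics/s9.png

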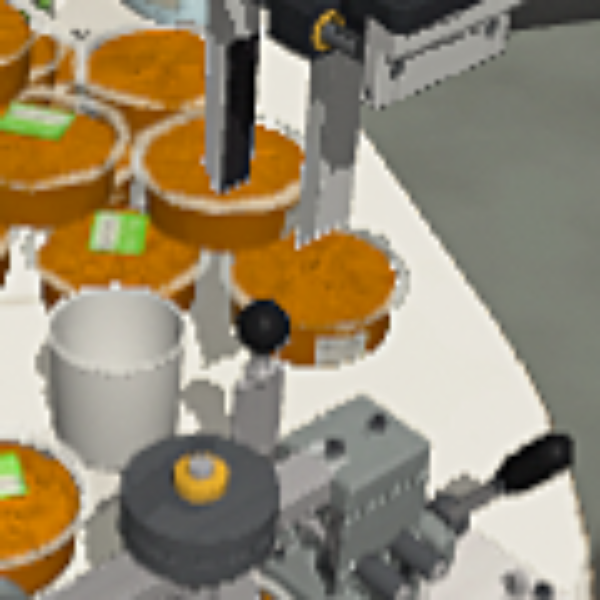

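The fingers straddle the knob line ((230,180) and (325,230), above the knob at (263,325)), with the lever back at (535,462). Going down and gripping the knob.

Call:
{"fn": "jog_arm", "kwargs": {"rows": [[[0,0,0.02],0,0.045],[[0,0,0.022],0,0.045],[[0,0,0.02],0,0.045],[[0,-0.0005,0.02],0,0.045],[[0,0,0],0,0.045],[[0,0,0],0,0.01],[[0,0,0],0,0.01],[[0,0,0],0,0.01],[[0,0,0],0,0.01],[[0,0,0],0,0.01],[[0,0,0],0,0.01]], "squeeze": 45}}

```text
time_s: 24.5
ee_pos: [0.4941, -0.2691, 0.1211]
eef_rot: [-3.137, 0.0, 0.424]
force: [-7.8, 17.6, 6.9]
grip_width: 0.023
grip_force: 45.0
```

```bash
python3 st.py
```

```text
t 24.5 tester -0.06040983468688711 0.08604308352085319 0.12114027977020964 0.0229680466696274 45.00286638736725 F tool [  0.0918 -19.2527  -6.8383]
```

Call:
{"fn": "jog_arm", "kwargs": {"rows": [[[0,-0.003,0],0,0.01],[[0,-0.003,0],0,0.01],[[0,-0.003,0],0,0.01],[[0,-0.003,0],0,0.01],[[0,-0.003,0],0,0.01],[[0,-0.003,0],0,0.01],[[0,-0.002,0],0,0.01],[[0,-0.002,0],0,0.01],[[0,0,0],0,0.01],[[0,0,0],0,0.01]], "squeeze": 55}}

```text
time_s: 25.33
ee_pos: [0.4863, -0.2522, 0.1212]
eef_rot: [3.138, -0.001, 0.423]
force: [3.7, -6.5, 0.6]
grip_width: 0.0229
grip_force: 55.0
```

```bash
python3 st.py
```

```text
t 25.3333 tester -0.07908797801678377 0.08585599302948392 0.12124662709555982 0.02292826231728217 54.99968111515045 F tool [ 0.72    7.42   -0.5238]
```

The 7.4 N spring force agrees with about 18 mm of draw. A bit more.

Call:
{"fn": "jog_arm", "kwargs": {"rows": [[[0,-0.0015,0],0,0.01],[[0,-0.0015,0],0,0.01],[[0,0,0],0,0.01],[[0,0,0],0,0.01]]}}

```text
time_s: 25.67
ee_pos: [0.4851, -0.2495, 0.1213]
eef_rot: [3.138, -0.002, 0.423]
force: [4.4, -6.3, -0.2]
grip_width: 0.0228
grip_force: 55.0
```

```bash
python3 st.py
```

```text
t 25.6667 tester -0.08197349887105568 0.08584907442286638 0.12125203203586538 0.02284140454003812 54.99952018260956 F tool [1.3786 7.5466 0.24  ]
```

Drawn 21.6 mm. Lifting along the arc.

Call:
{"fn": "jog_arm", "kwargs": {"rows": [[[-0.0009,0,-0.0045],0,0.01],[[-0.0009,0,-0.0045],0,0.01],[[-0.0011,0,-0.0044],0,0.01],[[-0.0011,0,-0.0044],0,0.01],[[0,0,0],0,0.01]]}}

```text
time_s: 26.08
ee_pos: [0.4814, -0.2511, 0.1392]
eef_rot: [3.138, -0.002, 0.423]
force: [5.6, -7.0, -4.8]
grip_width: 0.0228
grip_force: 55.0
```

```bash
python3 st.py
```

```text
t 26.0833 tester -0.0820632788378234 0.08179479175654451 0.13917372300626296 0.022849392404717162 54.997615814208984 F tool [2.2476 8.6553 4.8309]
```

Moving freely with the beam's 5 N weight on the knob. Continuing.

Call:
{"fn": "jog_arm", "kwargs": {"rows": [[[-0.0013,0,-0.0044],0,0.01],[[-0.0014,0,-0.0044],0,0.01],[[-0.0015,0,-0.0043],0,0.01],[[-0.0016,0,-0.0043],0,0.01],[[-0.0018,0,-0.0042],0,0.01],[[-0.0018,0,-0.0042],0,0.01],[[-0.002,0,-0.0041],0,0.01],[[-0.002,0,-0.0041],0,0.01],[[-0.0022,0,-0.004],0,0.01],[[-0.0022,0,-0.004],0,0.01],[[0,0,0],0,0.01]]}}

```text
time_s: 27.0
ee_pos: [0.4646, -0.2586, 0.1809]
eef_rot: [3.138, -0.001, 0.423]
force: [4.4, -7.5, -7.0]
grip_width: 0.0229
grip_force: 55.0
```

Call:
{"fn": "jog_arm", "kwargs": {"rows": [[[-0.0024,0,-0.0039],0,0.01],[[-0.0024,0,-0.0039],0,0.01],[[-0.0026,0,-0.0038],0,0.01],[[-0.0026,0,-0.0038],0,0.01],[[-0.0028,0,-0.0036],0,0.01],[[-0.0028,0,-0.0036],0,0.01],[[-0.003,0,-0.0035],0,0.01],[[-0.0015,0,-0.0017],0,0.01],[[0,0,0],0,0.01],[[0,0,0],0,0.01],[[0,0,0],0,0.01],[[0,0,0],0,0.01]]}}

```text
time_s: 28.0
ee_pos: [0.4467, -0.2665, 0.2082]
eef_rot: [3.139, -0.001, 0.423]
force: [6.7, -6.0, -4.3]
grip_width: 0.0229
grip_force: 55.0
```

```bash
python3 st.py
python3 - <<'E'
from h import *
np.set_printoptions(precision=4,suppress=True)
v=np.loadtxt("v.txt")
for n in("side","top"):
    p=camera(n); cv2.imwrite(f"pics/f{n}.png",p["image"][...,::-1])
    for l,z in(("lever_grip",.101),("next_cup_a",0),("beaker",0),("latch_knob",.222),("beam_nose",.18),("test_cup",.014)):
        for r in spot_point(l,p)[:2]: print(n,l,round(r["p"],2),pos(p,r["at"],z))
    # weight top height (range image highest points round beam)
print("expected knob",W(v,(-82,45.8,225)))
E
```

```text
t 28.0 tester -0.08229329701170282 0.04390945593830256 0.20823425732954182 0.02285688986135467 54.998350739479065 F tool [3.6298 8.2391 4.3643]
side lever_grip 0.68 [ 0.6043 -0.3478  0.101 ]
side next_cup_a 0.84 [ 0.2705 -0.2952  0.    ]
side next_cup_a 0.8 [ 0.369  -0.2278  0.    ]
side beaker 0.81 [ 0.4632 -0.1721  0.    ]
side latch_knob 0.63 [ 0.4454 -0.2684  0.222 ]
side beam_nose 0.73 [ 0.5046 -0.3286  0.18  ]
side test_cup 0.74 [ 0.4341 -0.3605  0.014 ]
top lever_grip 0.5 [ 0.5993 -0.3395  0.101 ]
top next_cup_a 0.84 [ 0.2713 -0.2903  0.    ]
top next_cup_a 0.64 [ 0.3692 -0.2336  0.    ]
top test_cup 0.81 [ 0.447  -0.3571  0.014 ]
expected knob [ 0.4486 -0.266   0.225 ]
```

```bash
python3 -c "
from station import *
print(hand_in())"
```

```text
the job is handed in; nothing more can be done
None
```

The job is handed in at 28 s of the 61 s allowed, but the result was not reported back. The cup was loaded for 3 s, the lever was pushed fully back, and the latch was drawn. The beam is held up by its knob at about 0.5 rad, with the cup in its nest and the bystanders still in place.

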